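# Lock the battery hatch of the blood cell model with the blade key

### The arm

A 6-joint arm with a two-finger parallel gripper is mounted at the origin on the work surface. World frame = base frame: x ahead of the robot, y to its left, z up, the work surface at z = 0. Lengths are in m, angles in rad, forces in N, time in s.
With the tool pointing down it reaches from about 0.325 to 0.775 m from the base axis. Payload 5.5 kg.
Tool frame: the origin (TCP) lies at the very end of the fingers, on their centre line; the grasp point (between the pads) lies 19 mm behind it (grip_point_offset is the distance from the TCP to the grasp point, in m); z points along the fingers, y is the line along which they close (so a half turn about z gives the same grasp; the last joint's range is limited). The gripper opens to 85 mm and grips with 20 to 120 N. Pads are 22 mm wide; open, the fingers measure 114 mm over their backs; the gripper's body (76 mm by 85 mm) begins 54 mm behind the grasp point. The pads swing forward as they close: fully open they stand 13 mm farther back than shut.
Start: joints at [1.164, 0.091, 1.231, -0, 1.82, -0.057], TCP at [0.206, 0.564, 0.231] pointing down, gripper open.
Joint ranges: [-2.87, 2.87], [-0.86, 2.18], [0.17, 2.46], [-1.51, 4.65], [0.06, 2.69], [-2.65, 2.65]. Speed limits (rad/s): [2.57, 2.57, 3.01, 3.14, 3.14, 3.14].

### API

Orientations are given as a unit quaternion [w, x, y, z].
In Python, from workcell import * gives the robot as it stands.
- The arm moves only by the tool carry_out, never from a script. Its argument "targets" is a list of rows, each a list of 3 entries, a list of its own where there are three numbers: the turn, a rotation vector about the tool's x, y, z in degrees, then the shift along the tool's x, y, z in cm, then the finger opening in cm, from 0 to 8.54. A call has 1 to 20 rows; each row is the pose to reach, as a shift and turn from the pose commanded when the call began, along the tool's axes at that moment; what a row does not reach only later rows make up. A row lasts 1/12 s, in which the tool goes at most 41.7 mm and 7.16 degrees, less where a joint would pass 70% of its speed; a pose out of reach is approached as far as the arm can. A call with a gripper value outside its range is refused whole. The fingers move at their own pace and stop on an object; "newtons" is the grip in N (left out, the last holds). Time passes only in rows, so rows that repeat a pose let the fingers close. It gives the time, the measured TCP pose, the force, the opening and the grip force at its end, in the units of the state.
- get_obs(): the state, without advancing time (a new reading comes with each control period).
- get_image(name): name is "scene" or "top" or "wrist"; returns the picture (480x640x3 uint8, red, green, blue); there is no depth.
- calibration(name): a dict with "vertical_fov" (degrees; the focal length in pixels is half the picture's height over the tangent of half this angle, whatever the lens; pixels are square), "cx", "cy" (the principal point, pixels), "dist" ([k1, k2, p1, p2, k3] as OpenCV has them; the pictures are not rectified), "rvec" (rotation vector, rad) and "tvec" (3), from world to camera coordinates, as OpenCV has them. Camera axes: x right, y down, z forward; pixel columns grow to the right and rows downward; lengths in m; the calibration is good to about 2 mm. A picture is of the moment at which its call begins: read the wrist's pose just before it. calibration takes no time and is no camera call; for the wrist camera it gives the pose at the moment of the call.
- job_done(): hands the job in; it is judged then, once.
The state is a dict: "time": time; "joint_positions": joint angles; "joint_velocities": joint speeds; "joint_efforts": joint torques, N m; "tcp_pos": TCP position; "tool_rot": TCP orientation; "force": force on the tool from outside, world axes, zero at the start; "torque": the same for the moment, N m; "gripper_width": finger opening in m; "grip_force": force on a finger pad.
Only numpy, scipy, OpenCV 4.12 (cv2) and the standard library are available. Lean on these libraries where they do the work, as an engineer would, in place of code of your own. Each camera call takes 0.05 s, during which the arm holds its last target. There are 200 camera calls.

### The job

The battery hatch on the plinth with the round red blood cell disc has been shut but not locked. Take the blade key from its wooden block, put its blade in the slot of that plinth's round latch and turn it clockwise (seen from above) a quarter turn to its stop, then lift the key out and put it down in the wooden tray of the key caddy. Leave the like latch on the plinth with the ball-shaped fat cell as it is.

Things in the scene. Friction and masses are not known exactly. Their poses are not given: they have to be found in the camera images.
- key_grip (a point): Centre of the loose key's grey handle, 36 (own x) x 14 thick (own y) x 60 mm tall (own z); grip across the 14 mm. Below it a steel blade 30 wide (x), 5 thick (y), 18 mm long, its last 5 mm narrowed to 27 x 3; tip 48 mm below this point. 60 g; both ways round alike. Starts upright, blade in a wooden block whose top (34 mm above the table) carries the handle; lift straight up 25 mm to free it.
- latch_slot (a point): Centre of the slot's mouth, on the turning axis in the top (46 mm above the table) of the round steel latch, 56 mm across, 16 high, on the white plinth (110 x 180 mm) with the red acrylic blood cell disc (62 mm across, on edge, top at 89 mm, 96 mm from here). Own x along the slot, z up; they turn with it. Slot 36 long, 9 wide, 14 mm deep, mouth bevelled 2 mm: the blade has 8 degrees of play.
- latch (a joint): That latch's angle, rad: grows as it turns clockwise seen from above; 0 = unlocked (slot along the plinth's short side), 1.571 = locked (slot along its long side). Firm stops at both ends; friction of 0.08 N m holds it where it is left. Starts at 0 to 0.2.
- other_latch (a joint): Angle, rad, of the like latch on the like plinth with the yellow ball-shaped fat cell, to be left alone; starts at 0 to 0.1.
- tray (a point): Centre of the inner floor (5 mm above the table) of the wooden caddy's tray, 120 (own x) x 110 mm (own y) inside, rim 20 mm above the table. Own x points to the slotted key block (60 x 60 x 34 mm, centre 95 mm from here) on the same fixed caddy. The key may lie, lean or stand in the tray.
Not all that is in view belongs to the job. What is shaped like the part that bears latch_slot but blue or purple is not meant.

How it is judged:
On the way, in this order (a step that is already met when the one before it is completed fails the run):
1. the key's blade stands in the slot of the blood cell plinth's latch (5 mm deep or more) (z of key_grip in the frame of latch_slot below 0.043 m and horizontal distance between key_grip and latch_slot below 0.015 m), for 0.1 s.
2. the latch is turned to within 15 degrees of its locked stop, with the blade still in the slot (all of step 1 and value of joint latch above 1.31 rad), for 0.1 s.
At the end, for the whole second after the job is handed in: The blood cell latch is within 15 degrees of its locked stop, the other below 0.25 rad, and the key lies, leans or stands in the tray: its handle's middle less than 60 mm above the table and within 65 mm towards the block, 75 mm away from it and 70 mm sideways of the tray's centre (value of joint latch above 1.31 rad and value of joint other_latch below 0.25 rad and x of key_grip in the frame of tray between -0.075 and 0.065 m and y of key_grip in the frame of tray between -0.07 and 0.07 m and height (world z) of key_grip below 0.06 m); the robot touches nothing.
It fails at once if the latch of the fat cell plinth is turned (value of joint other_latch above 0.25 rad).
It also fails if it takes over 58 s, if anything falls off the work surface, if the arm or the gripper's body presses on something with over 40 N, if the wrist force passes 120 N, or if a joint passes its speed limit or range.

## Working session

There is one attempt and no reset: what is moved stays moved. The work goes in short steps, Python scripts to look and compute and a tool call to move; the robot and the scene stay as the last step left them, time stands still between calls to the robot, and variables do not carry over. Pictures are saved under pics/ and viewed, at most 10 in all, crops included, and the job is handed in when it is done.

Besides the shell and the picture viewer there is one more tool, called after ">>>" as name(argument=value, ...) on one line, values as JSON. carry_out: Moves the arm, as the interface text tells. Its arguments: {"type":"object","properties":{"targets":{"type":"array"},"newtons":{"type":"number"}},"required":["targets"]}

```bash
mkdir -p pics
cat > h.py <<'E'
from workcell import *
import numpy as np, cv2
from scipy.spatial.transform import Rotation as R
def K(c):
    f=240/np.tan(np.radians(c["vertical_fov"])/2)
    return np.array([[f,0,c["cx"]],[0,f,c["cy"]],[0,0,1]])
def back(c,uv,z):
    p=cv2.undistortPoints(np.array(uv,float).reshape(-1,1,2),K(c),np.array(c["dist"],float)).reshape(-1,2)
    Rm=cv2.Rodrigues(np.array(c["rvec"],float))[0];t=np.array(c["tvec"],float).ravel()
    o=-Rm.T@t; d=np.c_[p,np.ones(len(p))]@Rm
    return o+d*((z-o[2])/d[:,2])[:,None]
def proj(c,P):
    return cv2.projectPoints(np.array(P,float).reshape(-1,1,3),np.array(c["rvec"],float),np.array(c["tvec"],float),K(c),np.array(c["dist"],float))[0].reshape(-1,2)
def snap(n,f):
    im=get_image(n); cv2.imwrite("pics/"+f,im[:,:,::-1]); return im
E
python3 - <<'E'
from h import *
snap("top","top0.png");snap("scene","scene0.png")
o=get_obs();print(o["time"],o["tcp_pos"],o["tool_rot"],o["gripper_width"])
print(R.from_quat(np.roll(o["tool_rot"],-1)).as_matrix().round(3))
E
```

```text
0.1 [0.20553572 0.5634323  0.23025273] [-1.94430425e-04  1.74005777e-01  9.84744239e-01 -8.57912287e-04] 0.0853793019142116
[[-0.939  0.343 -0.001]
 [ 0.343  0.939 -0.002]
 [ 0.    -0.002 -1.   ]]
```

View pics/top0.png

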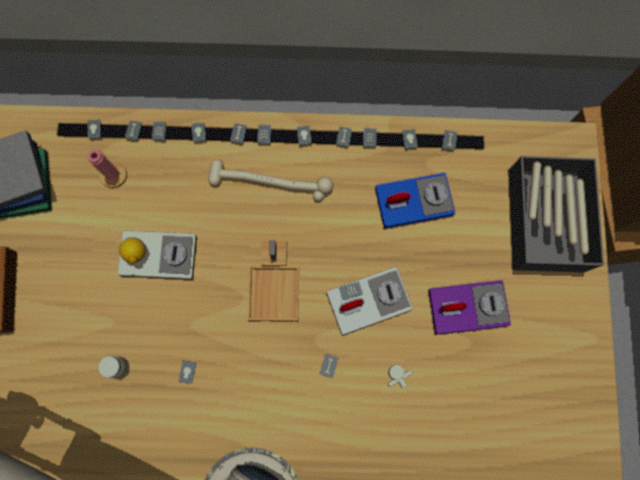

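View pics/scene0.png

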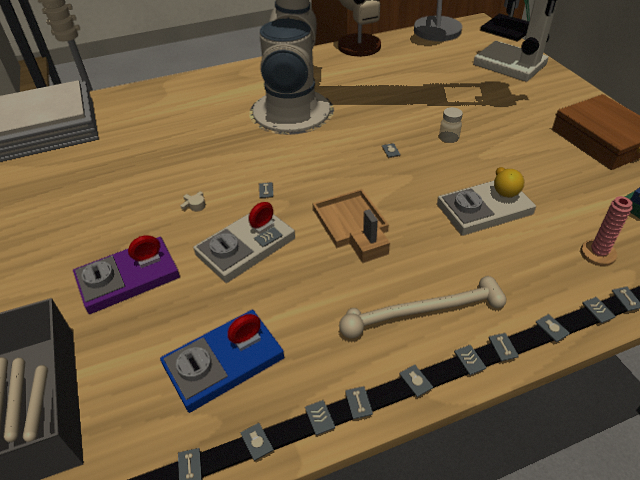

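The top view shows the target white plinth with its latch at about (389,293), the key at about (273,248) and the tray at about (274,294). The fat cell plinth is at (157,255). Next I'll enlarge the key and latch.

Run:
```python
from h import *
im=cv2.imread("pics/top0.png")
a=cv2.resize(im[230:330,240:305],None,fx=6,fy=6,interpolation=cv2.INTER_CUBIC)
b=cv2.resize(im[260:335,320:420],None,fx=4,fy=4,interpolation=cv2.INTER_CUBIC)
o=np.zeros((600,800,3),np.uint8);o[:600,:390]=a;o[:300,395:795]=b
cv2.imwrite("pics/c1.png",o)
c=calibration("top")
print(back(c,[[389,293]],.046),back(c,[[272,243]],.094),back(c,[[274,294]],.02))
print(calibration("wrist"))
```

```text
[[ 0.47691225 -0.30451749  0.046     ]] [[ 0.57711798 -0.02848606  0.094     ]] [[ 0.46910455 -0.03346996  0.02      ]]
{'vertical_fov': 60.390740639397805, 'cx': 315.0722309766783, 'cy': 234.81733746635172, 'dist': array([-0.03889576,  0.        ,  0.        ,  0.        ,  0.        ]), 'rvec': array([-2.38974998, -1.67210651, -0.21910618]), 'tvec': array([-0.59972101, -0.03177066,  0.3793704 ])}
```

View pics/c1.png

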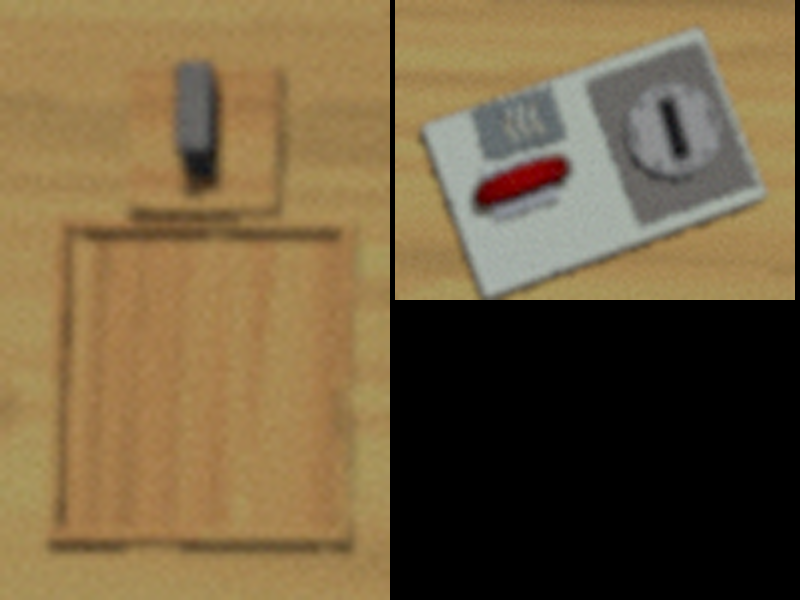

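The enlarged crop shows the key's top face centred at about (195,106) and leaning only slightly. The slot centre is at about (672,127), running from (667,98) to (678,157).

```bash
cat >> h.py <<'E'
def delta(target,yaw=None):
    "shift (cm, tool axes) and turn about tool z (deg) to target TCP; yaw of tool x in deg"
    o=get_obs();M=R.from_quat(np.roll(o["tool_rot"],-1)).as_matrix()
    y0=np.degrees(np.arctan2(M[1,0],M[0,0]))
    print("t",round(o["time"],2),"tcp",np.round(o["tcp_pos"],4),"yaw",round(y0,2),"q6",o["joint_positions"][5].round(2))
    print("shift",(M.T@(np.array(target)-o["tcp_pos"])*100).round(2), None if yaw is None else round((y0-yaw+180)%360-180,2))
E
python3 - <<'E'
from h import *
c=calibration("top")
q=lambda a:[[a[i]/6+240,a[i+1]/6+230] for i in (0,2,4)]
k=back(c,q([195,62,195,106,197,150]),.094);print("key",k)
l=back(c,[[(x-395)/4+320,y/4+260] for x,y in((672,127),(667,98),(678,157))],.046);print("slot",l,np.degrees(np.arctan2(*(l[1]-l[2])[1::-1])))
t=back(c,[[x/6+240,y/6+230] for x,y in((66,230),(352,228),(55,545),(350,545))],.02);print("tray",t,t.mean(0))
w=calibration("wrist");Rm=cv2.Rodrigues(w["rvec"])[0]
o=get_obs();M=R.from_quat(np.roll(o["tool_rot"],-1)).as_matrix()
print("cam in tool",M.T@(-Rm.T@w["tvec"]-o["tcp_pos"]),"axis",M.T@Rm[2])
delta([k[1,0],k[1,1],.2],180)
E
```

```text
key [[ 0.58344752 -0.02933231  0.094     ]
 [ 0.56617757 -0.03016775  0.094     ]
 [ 0.54902894 -0.03176136  0.094     ]]
slot [[ 0.4798809  -0.30508771  0.046     ]
 [ 0.49694544 -0.30205371  0.046     ]
 [ 0.46233717 -0.30869535  0.046     ]] 10.863504263473855
tray [[ 0.52933776  0.02485698  0.02      ]
 [ 0.53398574 -0.08985601  0.02      ]
 [ 0.40344198  0.02216045  0.02      ]
 [ 0.40733398 -0.09394394  0.02      ]] [ 0.46852487 -0.03419563  0.02      ]
cam in tool [ 0.06797375  0.0004628  -0.14313175] axis [-2.60422398e-01 -2.42286278e-04  9.65494752e-01]
t 0.1 tcp [0.2055 0.5634 0.2303] yaw 159.96 q6 -0.06
shift [-54.22 -43.4    3.1 ] -20.04
```

>>> carry_out(targets=[[[0,0,-22],[-54.2,-43.4,3],8.5],[[0,0,-22],[-54.2,-43.4,3],8.5],[[0,0,-22],[-54.2,-43.4,3],8.5],[[0,0,-22],[-54.2,-43.4,3],8.5],[[0,0,-22],[-54.2,-43.4,3],8.5],[[0,0,-22],[-54.2,-43.4,3],8.5],[[0,0,-22],[-54.2,-43.4,3],8.5],[[0,0,-22],[-54.2,-43.4,3],8.5],[[0,0,-22],[-54.2,-43.4,3],8.5],[[0,0,-22],[-54.2,-43.4,3],8.5],[[0,0,-22],[-54.2,-43.4,3],8.5],[[0,0,-22],[-54.2,-43.4,3],8.5],[[0,0,-22],[-54.2,-43.4,3],8.5],[[0,0,-22],[-54.2,-43.4,3],8.5],[[0,0,-22],[-54.2,-43.4,3],8.5],[[0,0,-22],[-54.2,-43.4,3],8.5],[[0,0,-22],[-54.2,-43.4,3],8.5],[[0,0,-22],[-54.2,-43.4,3],8.5],[[0,0,-22],[-54.2,-43.4,3],8.5],[[0,0,-22],[-54.2,-43.4,3],8.5]])

```text
time: 1.77
tcp_pos: [0.5658, -0.0295, 0.2008]
tool_rot: [-0.001, -0.017, 1.0, 0.0]
force: [-0.2, 0.0, -0.0]
gripper_width: 0.0851
grip_force: 0.0
```

Run:
```python
from h import *
delta([.566,-.0305,.2],182)
c=calibration("wrist");np.save("w1.npy",c,allow_pickle=True)
snap("wrist","w1.png")
print(proj(c,[[.5835,-.0293,.094],[.549,-.0317,.094]]))
```

```text
t 1.77 tcp [ 0.5658 -0.0295  0.2008] yaw -178.06 q6 -1.72
shift [-0.02 -0.1   0.08] -0.06
[[312.44709266 262.19346612]
 [310.35212565 209.08822473]]
```

View pics/w1.png

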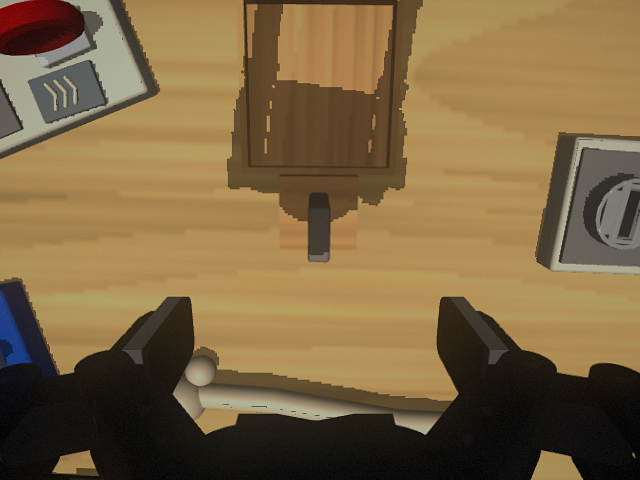

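The wrist view shows the key's handle at columns 308 to 330 and rows 193 to 262, part of it in the gripper's shadow. That is about 7 px to the right of my prediction, so I'll enlarge it.

Run:
```python
import cv2
im=cv2.imread("pics/w1.png")[170:275,270:370]
im=cv2.convertScaleAbs(im,alpha=1.8,beta=10)
cv2.imwrite("pics/w1c.png",cv2.resize(im,None,fx=5.7,fy=5.7,interpolation=cv2.INTER_CUBIC))
```

```text
(no output)
```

View pics/w1c.png

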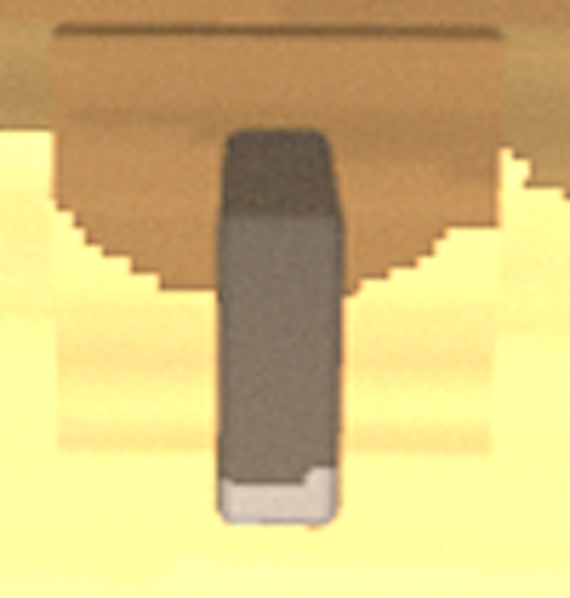

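Run:
```python
from h import *
c=np.load("w1.npy",allow_pickle=True).item()
p=back(c,[[270+x/5.7-.4,170+y/5.7-.4] for x,y in((280.5,215),(279.5,369),(279,522))],.094);print(p)
d=p[2]-p[0];print(np.degrees(np.arctan2(d[1],d[0])),np.linalg.norm(d))
e=(p[0]+p[2])/2
delta([e[0],e[1],.05],np.degrees(np.arctan2(d[1],d[0]))+180)
```

```text
[[ 0.54771461 -0.02652121  0.094     ]
 [ 0.56495244 -0.02601006  0.094     ]
 [ 0.58268708 -0.02542811  0.094     ]]
1.7902531078578174 0.034989551462757104
t 1.82 tcp [ 0.5657 -0.0289  0.2012] yaw -177.99 q6 -1.72
shift [ 0.03  0.29 15.12] 0.22
```

>>> carry_out(targets=[[[0,0,0],[0,0.3,3],8.5],[[0,0,0],[0,0.3,6],6],[[0,0,0],[0,0.3,9],6],[[0,0,0],[0,0.3,12],6],[[0,0,0],[0,0.3,14],6],[[0,0,0],[0,0.3,15],6],[[0,0,0],[0,0.3,15],5],[[0,0,0],[0,0.3,15],3],[[0,0,0],[0,0.3,15],2],[[0,0,0],[0,0.3,15],1],[[0,0,0],[0,0.3,15],0.8],[[0,0,0],[0,0.3,15],0.8],[[0,0,0],[0,0.3,15],0.8],[[0,0,0],[0,0.3,15],0.8]], newtons=60)

```text
time: 2.98
tcp_pos: [0.5673, -0.0267, 0.0539]
tool_rot: [0.002, -0.017, 1.0, 0.0]
force: [-0.2, 1.2, 6.9]
gripper_width: 0.0136
grip_force: 59.1
```

>>> carry_out(targets=[[[0,0,0],[0,0,-1],0.8],[[0,0,0],[0,0,-2],0.8],[[0,0,0],[0,0,-3],0.8],[[0,0,0],[0,0,-6],0.8],[[0,0,0],[0,0,-9],0.8],[[0,0,0],[0,0,-9],0.8]])

```text
time: 3.48
tcp_pos: [0.5687, -0.0272, 0.1499]
tool_rot: [0.006, -0.017, 1.0, -0.001]
force: [0.3, 0.2, 1.1]
gripper_width: 0.0134
grip_force: 58.4
```

Run:
```python
from h import *
o=get_obs();print(o["gripper_width"],o["grip_force"],o["force"])
delta([.480,-.305,.16],190.9)
```

```text
0.013388021985522127 58.42959523200989 [0.25529294 0.22269003 1.12597635]
t 3.48 tcp [ 0.5687 -0.0272  0.1499] yaw -178.05 q6 -1.71
shift [  9.8  -27.47  -1.07] -8.95
```

>>> carry_out(targets=[[[0,0,-9],[5.8,-27.5,-1],0.8],[[0,0,-9],[5.8,-27.5,-1],0.8],[[0,0,-9],[5.8,-27.5,-1],0.8],[[0,0,-9],[5.8,-27.5,-1],0.8],[[0,0,-9],[5.8,-27.5,-1],0.8],[[0,0,-9],[5.8,-27.5,-1],0.8],[[0,0,-9],[5.8,-27.5,-1],0.8],[[0,0,-9],[5.8,-27.5,-1],0.8],[[0,0,-9],[5.8,-27.5,-1],0.8],[[0,0,-9],[5.8,-27.5,-1],0.8],[[0,0,-9],[5.8,-27.5,-1],0.8],[[0,0,-9],[5.8,-27.5,-1],0.8],[[0,0,-9],[5.8,-27.5,-1],0.8]])

```text
time: 4.57
tcp_pos: [0.5179, -0.3024, 0.1515]
tool_rot: [0.0, -0.096, 0.995, -0.0]
force: [-0.4, -0.9, -0.7]
gripper_width: 0.0134
grip_force: 58.7
```

Run:
```python
from h import *
delta([.480,-.305,.16],190.9)
c=calibration("wrist");np.save("w2.npy",c,allow_pickle=True)
im=snap("wrist","w2.png")
print(proj(c,[[.480,-.305,.046]]))
o=get_obs();print(o["tool_rot"])
```

```text
t 4.57 tcp [ 0.5179 -0.3024  0.1515] yaw -168.93 q6 -2.35
shift [ 3.77  0.47 -0.85] 0.17
[[320.43060518 174.87875835]]
[ 8.87988713e-05 -9.63482824e-02  9.95347678e-01 -2.07335775e-05]
```

View pics/w2.png

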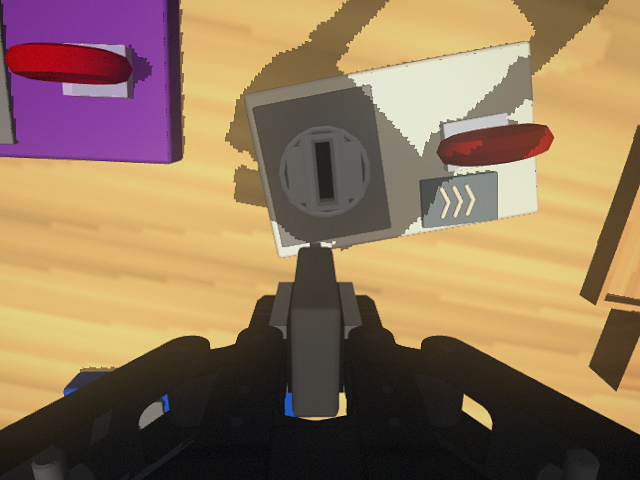

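The slot is at about (324,170), nearly aligned with the tool, and the held key is at column 316. I'll take one crop for exact pixels.

Run:
```python
import cv2
im=cv2.imread("pics/w2.png")[120:270,250:400]
im=cv2.convertScaleAbs(im,alpha=1.8,beta=10)
cv2.imwrite("pics/w2c.png",cv2.resize(im,None,fx=4,fy=4,interpolation=cv2.INTER_CUBIC))
```

```text
(no output)
```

View pics/w2c.png

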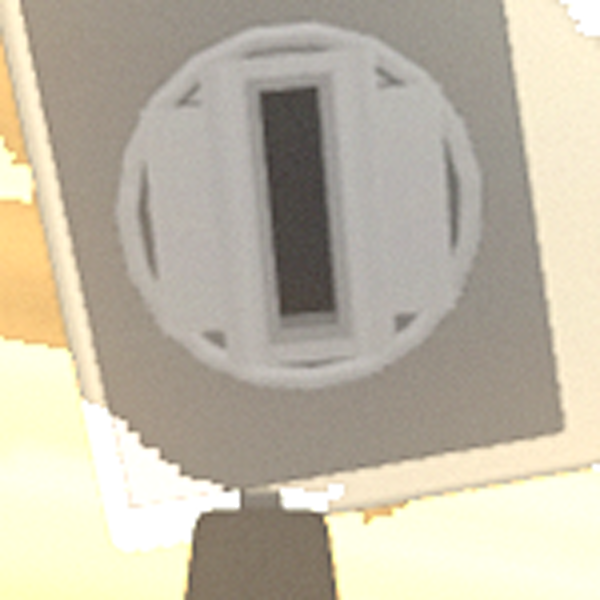

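Run:
```python
from h import *
c=np.load("w2.npy",allow_pickle=True).item()
px=lambda L:[[250+x/4-.4,120+y/4-.4] for x,y in L]
s=back(c,px([(290,75),(311.5,341.5),(300.7,208)]),.046);d=s[0]-s[1]
yaw=np.degrees(np.arctan2(d[1],d[0]));print("slot",s,"yaw",yaw,np.linalg.norm(d))
k=back(c,px([(262,490)]),.1135)[0];h=back(c,px([(261.5,512)]),.1315)[0]
o=get_obs();M=R.from_quat(np.roll(o["tool_rot"],-1)).as_matrix()
print("blade end in tool mm",M.T@(k-o["tcp_pos"])*1000,"handle end",M.T@(h-o["tcp_pos"])*1000)
delta([*s[2][:2],.1515],yaw)
```

```text
slot [[ 0.45875256 -0.30822046  0.046     ]
 [ 0.49721541 -0.29717811  0.046     ]
 [ 0.47757297 -0.3028243   0.046     ]] yaw -163.98169014020831 0.04001654866978793
blade end in tool mm [15.06678725  1.57631092 37.94641289] handle end [17.90225762  1.51635262 19.94592619]
t 4.62 tcp [ 0.5178 -0.3025  0.1514] yaw -168.94 q6 -2.35
shift [ 3.96  0.74 -0.01] -4.96
```

>>> carry_out(targets=[[[0,0,-5],[3.85,0.6,0],0.8],[[0,0,-5],[3.85,0.6,0],0.8],[[0,0,-5],[3.85,0.6,2],0.8],[[0,0,-5],[3.85,0.6,4],0.8],[[0,0,-5],[3.85,0.6,5.5],0.8],[[0,0,-5],[3.85,0.6,5.8],0.8],[[0,0,-5],[3.85,0.6,5.8],0.8],[[0,0,-5],[3.85,0.6,5.8],0.8]])

```text
time: 5.28
tcp_pos: [0.4789, -0.305, 0.0943]
tool_rot: [0.0, -0.139, 0.99, -0.0]
force: [0.5, -0.0, 0.7]
gripper_width: 0.0132
grip_force: 58.9
```

Run:
```python
from h import *
delta([.4785,-.3037,.073],-164)
c=calibration("wrist")
im=get_image("wrist")[110:310,220:420,::-1]
im=cv2.convertScaleAbs(im,alpha=2.2,beta=15)
cv2.imwrite("pics/w3c.png",cv2.resize(im,None,fx=3,fy=3,interpolation=cv2.INTER_CUBIC))
```

```text
t 5.28 tcp [ 0.4789 -0.305   0.0943] yaw -164.02 q6 -2.48
shift [0.01 0.14 2.13] -0.02
```

View pics/w3c.png

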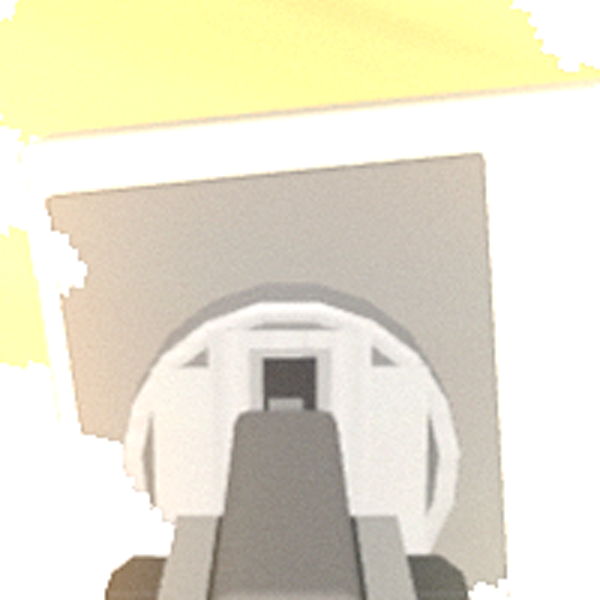

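The blade sits centred on the slot (blade at column 285, slot at 289) and parallel to it, so I'm lowering it.

>>> carry_out(targets=[[[0,0,0],[0,0.05,0.4],0.8],[[0,0,0],[0,0.05,0.8],0.8],[[0,0,0],[0,0.05,1.2],0.8],[[0,0,0],[0,0.05,1.5],0.8],[[0,0,0],[0,0.05,1.8],0.8],[[0,0,0],[0,0.05,2.0],0.8],[[0,0,0],[0,0.05,2.1],0.8],[[0,0,0],[0,0.05,2.1],0.8],[[0,0,0],[0,0.05,2.1],0.8]])

```text
time: 6.08
tcp_pos: [0.4784, -0.3046, 0.0723]
tool_rot: [0.0, -0.139, 0.99, -0.0]
force: [-0.4, 0.6, 0.1]
gripper_width: 0.0133
grip_force: 58.9
```

>>> carry_out(targets=[[[0,0,6],[0,0,0],0.8],[[0,0,12],[0,0,0],0.8],[[0,0,18],[0,0,0],0.8],[[0,0,24],[0,0,0],0.8],[[0,0,30],[0,0,0],0.8],[[0,0,36],[0,0,0],0.8],[[0,0,42],[0,0,0],0.8],[[0,0,48],[0,0,0],0.8],[[0,0,54],[0,0,0],0.8],[[0,0,60],[0,0,0],0.8],[[0,0,66],[0,0,0],0.8],[[0,0,72],[0,0,0],0.8],[[0,0,77],[0,0,0],0.8],[[0,0,81],[0,0,0],0.8],[[0,0,84],[0,0,0],0.8],[[0,0,84],[0,0,0],0.8],[[0,0,84],[0,0,0],0.8]])

```text
time: 7.5
tcp_pos: [0.4792, -0.3034, 0.0726]
tool_rot: [0.0, 0.559, 0.829, 0.001]
force: [2.3, 4.4, -0.7]
gripper_width: 0.0132
grip_force: 58.9
```

Run:
```python
from h import *
o=get_obs();print(o["force"].round(2),o["torque"].round(3),o["gripper_width"]);delta([.4784,-.3046,.0723],-70.4-180)
```

```text
[ 2.29  4.38 -0.66] [ 0.893 -0.562  0.095] 0.01322077393027732
t 7.5 tcp [ 0.4792 -0.3034  0.0726] yaw 112.09 q6 -1.01
shift [-0.08 -0.12  0.03] 2.49
```

Torque is about 0.09 N m, which is just friction, so the stop isn't reached yet. I'll turn further.

>>> carry_out(targets=[[[0,0,3],[0,0,0],0.8],[[0,0,5],[0,0,0],0.8],[[0,0,7],[0,0,0],0.8],[[0,0,9],[0,0,0],0.8],[[0,0,10],[0,0,0],0.8],[[0,0,10],[0,0,0],0.8],[[0,0,10],[0,0,0],0.8]])

```text
time: 8.08
tcp_pos: [0.4794, -0.3034, 0.0726]
tool_rot: [0.0, 0.629, 0.778, 0.001]
force: [3.4, 4.7, -0.0]
gripper_width: 0.0127
grip_force: 59.0
```

Run:
```python
from h import *
o=get_obs();print(o["force"].round(2),o["torque"].round(3),o["gripper_width"]);delta([.4784,-.3046,.0723],-70.4-180)
```

```text
[ 3.38  4.72 -0.03] [ 0.887 -0.686  0.118] 0.012707122836811992
t 8.08 tcp [ 0.4794 -0.3034  0.0726] yaw 102.11 q6 -0.84
shift [-0.1  -0.12  0.03] -7.49
```

>>> carry_out(targets=[[[0,0,2],[0,0,0],0.8],[[0,0,4],[0,0,0],0.8],[[0,0,6],[0,0,0],0.8],[[0,0,6],[0,0,0],0.8],[[0,0,6],[0,0,0],0.8]])

```text
time: 8.5
tcp_pos: [0.4794, -0.3034, 0.0726]
tool_rot: [0.0, 0.668, 0.744, 0.001]
force: [4.3, 4.0, -0.3]
gripper_width: 0.0135
grip_force: 63.3
```

Run:
```python
from h import *
o=get_obs();print(o["force"].round(2),o["torque"].round(3),o["gripper_width"]);delta([.4784,-.3046,.0723],-70.4-180)
im=get_image("wrist")[110:310,220:420,::-1]
im=cv2.convertScaleAbs(im,alpha=2,beta=15)
cv2.imwrite("pics/w4c.png",cv2.resize(im,None,fx=3,fy=3,interpolation=cv2.INTER_CUBIC))
```

```text
[ 4.29  3.99 -0.34] [ 0.815 -0.653  1.181] 0.013484226836922898
t 8.5 tcp [ 0.4794 -0.3034  0.0726] yaw 96.23 q6 -0.73
shift [-0.11 -0.11  0.03] -13.37
```

View pics/w4c.png

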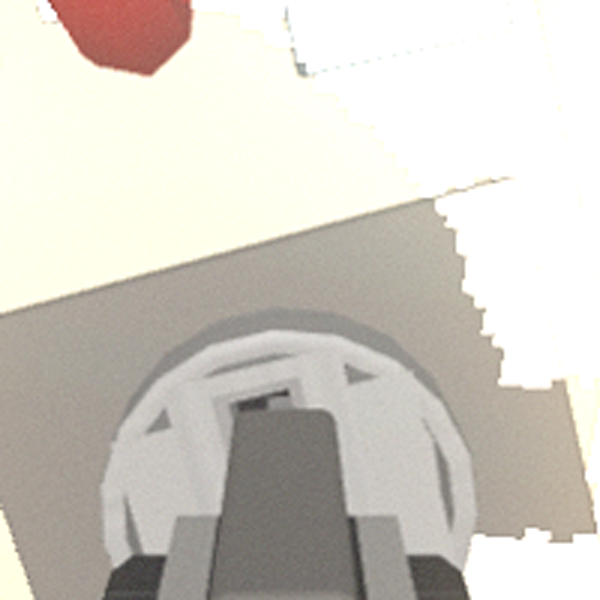

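The torque jumped to 1.2 N m and the slot now lies along the plinth's long side, so the latch is at its stop. I'll relax the turn and lift.

>>> carry_out(targets=[[[0,0,-3],[0,0,0],0.8],[[0,0,-6],[0,0,0],0.8],[[0,0,-7],[0,0,0],0.8],[[0,0,-7],[0,0,-0.5],0.8],[[0,0,-7],[0,0,-1],0.8],[[0,0,-7],[0,0,-2],0.8],[[0,0,-7],[0,0,-4],0.8],[[0,0,-7],[0,0,-7],0.8],[[0,0,-7],[0,0,-10],0.8],[[0,0,-7],[0,0,-10],0.8]])

```text
time: 9.38
tcp_pos: [0.48, -0.3065, 0.1811]
tool_rot: [0.006, 0.623, 0.782, -0.0]
force: [0.8, 0.4, 1.0]
gripper_width: 0.0132
grip_force: 59.2
```

Run:
```python
from h import *
o=get_obs();print(o["force"].round(2),o["torque"].round(3),o["gripper_width"]);delta([.468,-.033,.17],92)
im=snap("top","top5.png")
```

```text
[0.8  0.45 1.02] [-0.032  0.023  0.012] 0.01315203247551064
t 9.38 tcp [ 0.48   -0.3065  0.1811] yaw 102.95 q6 -0.85
shift [26.94  4.96  0.89] 10.95
```

>>> carry_out(targets=[[[0,0,11],[26.9,5,1],0.8],[[0,0,11],[26.9,5,1],0.8],[[0,0,11],[26.9,5,1],0.8],[[0,0,11],[26.9,5,1],0.8],[[0,0,11],[26.9,5,1],0.8],[[0,0,11],[26.9,5,1],0.8],[[0,0,11],[26.9,5,1],0.8],[[0,0,11],[26.9,5,1],0.8],[[0,0,11],[26.9,5,1],0.8],[[0,0,11],[26.9,5,1],0.8],[[0,0,11],[26.9,5,1],0.8],[[0,0,11],[26.9,5,1],0.8]])

```text
time: 10.43
tcp_pos: [0.4667, -0.0325, 0.1621]
tool_rot: [-0.0, 0.696, 0.718, -0.0]
force: [-1.1, 0.7, -0.8]
gripper_width: 0.0132
grip_force: 59.2
```

Run:
```python
from h import *
o=get_obs();print(o["gripper_width"],o["grip_force"]);delta([.467,-.032,.046],92)
```

```text
0.013164961003720266 59.21086370944977
t 10.43 tcp [ 0.4667 -0.0325  0.1621] yaw 91.85 q6 -0.17
shift [ 0.05  0.03 11.61] -0.15
```

>>> carry_out(targets=[[[0,0,0],[0,0,3],0.8],[[0,0,0],[0,0,6],0.8],[[0,0,0],[0,0,9],0.8],[[0,0,0],[0,0,10.5],0.8],[[0,0,0],[0,0,11.2],0.8],[[0,0,0],[0,0,11.5],0.8],[[0,0,0],[0,0,11.5],0.8],[[0,0,0],[0,0,11.5],2.5],[[0,0,0],[0,0,11.5],4],[[0,0,0],[0,0,11.5],4.5],[[0,0,0],[0,0,11.5],4.5],[[0,0,0],[0,0,11.5],4.5],[[0,0,0],[0,0,10],4.5],[[0,0,0],[0,0,8],4.5],[[0,0,0],[0,0,5],4.5],[[0,0,0],[0,0,1],4.5],[[0,0,0],[0,0,-3],4.5],[[0,0,0],[0,0,-3],4.5],[[0,0,0],[0,0,-3],4.5]])

```text
time: 12.02
tcp_pos: [0.4681, -0.0313, 0.1959]
tool_rot: [0.003, 0.695, 0.719, 0.002]
force: [0.6, -0.2, -0.4]
gripper_width: 0.0447
grip_force: 0.0
```

Run:
```python
from h import *
o=get_obs();print(o["time"],o["gripper_width"],o["tcp_pos"],o["force"])
w=get_image("wrist")[:,:,::-1]
b=cv2.resize(cv2.imread("pics/top5.png")[260:335,320:420],(400,300),interpolation=cv2.INTER_CUBIC)
out=np.zeros((480,800,3),np.uint8);out[:300,:400]=cv2.resize(w,(400,300));out[:300,400:]=b
cv2.imwrite("pics/f.png",out[:300])
```

```text
12.0167 0.044714060823841335 [ 0.4681219  -0.03133493  0.19587802] [ 0.59814626 -0.15305458 -0.4428433 ]
```

View pics/f.png

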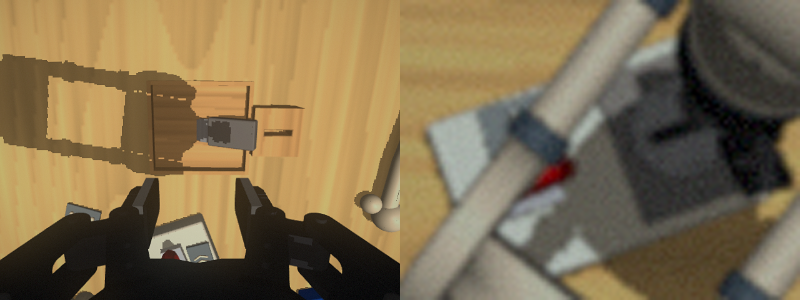

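The key has fallen over inside the tray, its handle leaning on the rim about 40 mm from the tray's centre and well within limits. The slot of the blood cell latch lies along the plinth's long side. I'm handing in the job.

```bash
python3 -c "
from workcell import *
print(job_done())"
```

```text
the job is handed in; nothing more can be done
None
```

I turned the blood cell plinth's latch to its locked stop, put the key in the caddy tray (its handle leaning on the rim nearest the block), left the fat cell latch alone, and handed the job in at about 12 s; no verdict was returned.

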